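# Find the rattling sample case and present it to the scanner

## Task

One of the three closed sample cases on the tray was packed without its foam, so its vial lies loose: lift the cases one at a time and shake them lengthwise, lid upwards, to find the one that rattles, setting the silent ones back flat on the tray. Then present the rattling case to the bar-code scanner: hold it level in the air with its label centred on the window and squarely facing it, about five centimetres away, and finish while still holding it there. Do not touch the scanner, and leave the other things on the tray and bench where they are.

Things in the scene. Friction and masses are not known exactly. Their poses are not given: they have to be found in the camera images.
- case_a_center (a point): centre (half-way up) of one of three identical closed cases: white box, blue lid, 130 mm long (x), 58 mm wide (y), 50 mm high (z, lid up), flat sides to grip across the width. The +x end carries the white bar-code label, the -x end a grey latch and red seal. Which case rattles differs from time to time and cannot be seen
- case_a_label (a point): centre of the label on that case's label end: 65 mm from the case's centre along the case's x axis
- case_a: the same case, origin at the centre of its underside, 25 mm below its centre; 0.40 to 0.53 kg in all, so weight does not tell. It holds a 220 g steel-clad vial (74 mm long, 30 mm thick): in one case loose on a smooth floor (friction about 0.05), free to run 46 mm lengthwise and knock on both ends, in the two others packed still in foam
- case_b_center (a point): centre (half-way up) of one of three identical closed cases: white box, blue lid, 130 mm long (x), 58 mm wide (y), 50 mm high (z, lid up), flat sides to grip across the width. The +x end carries the white bar-code label, the -x end a grey latch and red seal. Which case rattles differs from time to time and cannot be seen
- case_b_label (a point): centre of the label on that case's label end: 65 mm from the case's centre along the case's x axis
- case_b: the same case, origin at the centre of its underside, 25 mm below its centre; 0.40 to 0.53 kg in all, so weight does not tell. It holds a 220 g steel-clad vial (74 mm long, 30 mm thick): in one case loose on a smooth floor (friction about 0.05), free to run 46 mm lengthwise and knock on both ends, in the two others packed still in foam
- case_c_center (a point): centre (half-way up) of one of three identical closed cases: white box, blue lid, 130 mm long (x), 58 mm wide (y), 50 mm high (z, lid up), flat sides to grip across the width. The +x end carries the white bar-code label, the -x end a grey latch and red seal. Which case rattles differs from time to time and cannot be seen
- case_c_label (a point): centre of the label on that case's label end: 65 mm from the case's centre along the case's x axis
- case_c: the same case, origin at the centre of its underside, 25 mm below its centre; 0.40 to 0.53 kg in all, so weight does not tell. It holds a 220 g steel-clad vial (74 mm long, 30 mm thick): in one case loose on a smooth floor (friction about 0.05), free to run 46 mm lengthwise and knock on both ends, in the two others packed still in foam
- tray: steel tray fixed on the bench, 240 mm deep (x) by 460 mm wide (y), rim 16 mm high, floor 4 mm thick, walls 4 mm; origin under its centre on the bench, z up. The cases stand in a row along its y axis, about 130 mm apart, a little in front of its middle, with their label ends away from the robot
- scanner_window (a point): centre of the dark red window of the fixed black bar-code scanner, 120 mm above the bench; the window looks along this point's -x axis, y is level along the window (56 mm wide), z up. The scanner's head is 78 mm wide, from 72 to 174 mm above the bench, with a red strip along its top edge above the window, and reaches 63 mm back from it; its round foot is 100 mm across, centred 33 mm behind the window
- seal_roll: red ring-shaped roll of tamper-seal tape lying flat, 60 mm across, 18 mm high, on the tray's rear strip; a bystander to leave alone; origin at the centre of its underside
- forceps: forceps with a green plastic grip and steel tips, 115 mm long, 6 mm high, lying on the tray's rear strip; a bystander to leave alone; origin at the centre of its underside
- cup: specimen cup with a red lid, 62 mm across, 60 mm high, on the bench left of the tray; a bystander to leave alone; origin at the centre of its underside
- tube_rack: white rack of red-capped blood tubes, 70 x 200 mm, 97 mm high, on the bench left of the tray; a bystander to leave alone; origin at the centre of its underside
- sanitiser: white bottle, 60 mm across, 160 mm high, on the bench right of the tray; a bystander to leave alone; origin at the centre of its underside
- marker: felt marker, 115 mm long, 14 mm thick, on the bench right of the tray; a bystander to leave alone; origin at the centre of its underside
Not all that is in view belongs to the job. What is shaped like the case_a but orange is not meant.

How it is judged:
By the outcome, as a careful person would: the job done as asked, in the order asked, and still so for the second after the job is handed in, while the arm keeps its last pose, push and grip.
It also fails if it takes over 72 s, if anything falls off the work surface, if the arm or the gripper's body presses on something with over 40 N, if the wrist force passes 120 N, or if a joint passes its speed limit or range.

## Robot

A 6-joint arm with a two-finger parallel gripper is mounted at the origin on the work surface. World frame = base frame: x ahead of the robot, y to its left, z up, the work surface at z = 0. Lengths are in m, angles in rad, forces in N, time in s.
With the tool pointing down it reaches from about 0.3 to 0.825 m from the base axis. Payload 5.4 kg.
Tool frame: the origin (TCP) lies midway between the tips of the shut fingers; the grasp point (between the pads) lies 19 mm behind it; y points along the fingers, z is the direction in which the jaws open and shut, and the axes are right-handed (so a half turn about y gives the same grasp; the last joint's range is limited). The gripper opens to 92 mm and grips with 3 to 60 N. Pads are 20 mm wide; open, the fingers measure 128 mm over their backs; the gripper's body (75 mm by 189 mm) begins 69 mm behind the grasp point.
Start: joints at [1.028, 0.158, 1.597, -0, 1.386, -0.21], TCP at [0.188, 0.543, 0.19] pointing down, gripper open.
Joint ranges: [-2.91, 2.91], [-0.94, 2.29], [0.18, 2.7], [-1.29, 4.43], [0.17, 2.64], [-3, 3]. Speed limits (rad/s): [2.57, 2.57, 3.14, 3.14, 3.14, 3.14].

## Interface

Orientations are given as a unit quaternion [x, y, z, w].
In Python, from cell import env gives the robot as it stands. Calls block until the motion is done:
- env.move_ptp(position, orientation): joint-space move of the TCP to a pose.
- env.move_linear(position, orientation=None, v=0.15, until_force=None): straight line of the TCP; orientation=None keeps the orientation; v is the mean speed in m/s. With until_force (N) it stops when the force on the tool has changed by that much, and returns True; else False.
- env.move_joints(angles): joint-space move.
- env.set_gripper(opening, squeeze=None): finger opening in m; squeeze is the grip in N (None keeps the last); returns when the fingers have stopped.
- env.sleep(seconds).
- env.solve_ik(position, orientation): joint angles nearest the present ones, or None.
- env.read_state(): the state.
- env.capture(name): name is "scene" or "side" or "wrist"; returns a dict with "image" (480x640x3 uint8, blue, green, red), "intrinsics" (3x3 intrinsics, pixels), "R" (3x3) and "t" (3): a world point X has camera coordinates R X + t. Camera axes: x right, y down, z forward; pixel columns grow to the right and rows downward; lengths in m; the calibration is good to about 2 mm. A picture is of the moment at which its call begins. There is no depth.
A pose or a line that the arm cannot do raises env.MotionError and nothing moves.
- env.job_done(): hands the job in, once; it reports no verdict.
Trained networks look in a picture, given as the dict that the camera call returned (one of the last four; its "shot" number tells which), for a name from the list of things; names that differ only in an ending like _2 or _b are one class to them, and where a whole thing is asked for, a point or a joint stands for the part that bears it (a point fixed in the world has none). Each returns a list of dicts, best first, with "confidence" (0 to 1); they miss things now and then, are a little off and sometimes report something else, mostly with a low value. They report only what shows in the picture. A call takes as long as a camera call. They do not tell look-alikes from the thing itself.
- env.find_in(picture, target): "xy" ([column, row] in pixels, amid what is visible of it).
- env.regions_of(picture, target): "region" (480x640 bool, what is visible of it) and "xy" ([column, row] in pixels, amid what is visible of it).
The state is a dict: "time": time; "joint_positions": joint angles; "qvel": joint speeds; "joint_torque": joint torques, N m; "position": TCP position; "tool_rot": TCP orientation; "contact_force": force on the tool from outside, world axes, zero at the start; "torque": the same for the moment, N m; "grip_width": finger opening in m.
Only numpy, scipy, OpenCV 4.12 (cv2) and the standard library are available. Lean on these libraries where they do the work, as an engineer would, in place of code of your own. Each camera call takes 0.05 s, during which the arm holds its last target.

## Working session

There is one attempt and no reset: what is moved stays moved. The work goes in short steps, each a Python script; the robot and the scene stay as the last script left them, time stands still between calls to the robot, and variables do not carry over. Pictures are saved under pics/ and viewed, and the job is handed in when it is done.

```bash
ls; mkdir -p pics; python3 - <<'E'
from cell import env
import cv2
for n in ["scene","side","wrist"]:
    p=env.capture(n); cv2.imwrite(f"pics/{n}0.png",p["image"]); print(n,p["intrinsics"].tolist(),p["R"].tolist(),p["t"].tolist())
    for t in ["case_a","case_a_label","scanner_window","tray"]:
        print(t,[(d["xy"],round(d["confidence"],2)) for d in env.find_in(p,t)])
s=env.read_state();print(s)
E
```

```text
pics
scene [[441.4368657981683, 0.0, 321.12591091086585], [0.0, 441.4368657981683, 244.67953984404977], [0.0, 0.0, 1.0]] [[-0.2200063345109175, 0.9754673499972685, -0.00778857267906397], [0.530681691605893, 0.11298264130089787, -0.8400070624458944], [-0.8185194896698418, -0.18894012769652574, -0.5425195601788403]] [0.10970823807218978, -0.18867192223342047, 1.4807172218601747]
case_a [([404.3, 280.0], 0.88), ([293.5, 259.5], 0.64), ([269.0, 214.8], 0.56)]
case_a_label [([293.5, 260.1], 0.93), ([269.1, 214.0], 0.6)]
scanner_window [([328.4, 352.7], 0.6), ([292.3, 260.7], 0.55), ([363.5, 293.2], 0.46)]
tray [([362.4, 297.4], 0.65)]
side [[483.57623434488994, 0.0, 321.0872830746439], [0.0, 483.57623434488994, 239.12476964024702], [0.0, 0.0, 1.0]] [[0.9522744887648735, -0.30511278217906307, 0.008915615433077841], [-0.21750419220494124, -0.6987567348944451, -0.6814917107441077], [0.21416167822669582, 0.6470279867135624, -0.7317715217118793]] [-0.5216084023119106, 0.19367412467996312, 1.4069488274465332]
case_a [([302.7, 248.3], 0.8), ([305.1, 283.6], 0.77), ([250.3, 332.8], 0.7), ([292.2,
[... 597 characters left out ...]
scanner_window []
tray []
{'time': 0.75, 'joint_positions': array([ 1.02789450e+00,  1.58351200e-01,  1.59697118e+00, -8.33358400e-06,
        1.38617060e+00, -2.10115757e-01]), 'qvel': array([ 0.00057334,  0.00138626, -0.00075775,  0.00023184, -0.00110274,
       -0.00145423]), 'joint_torque': array([-1.12037626e-03, -3.85511684e+01, -3.22337544e+01,  7.03637511e-02,
        3.04963777e-02,  3.75745242e-05]), 'position': array([0.18787704, 0.54345255, 0.18954304]), 'tool_rot': array([-0.69730902,  0.11709929, -0.11713059,  0.69737243]), 'contact_force': array([-0.46747689, -0.56435315,  0.08094717]), 'torque': array([-0.02340985, -0.05318231, -0.02091004]), 'grip_width': 0.0916087873614088}
```

View pics/scene0.png

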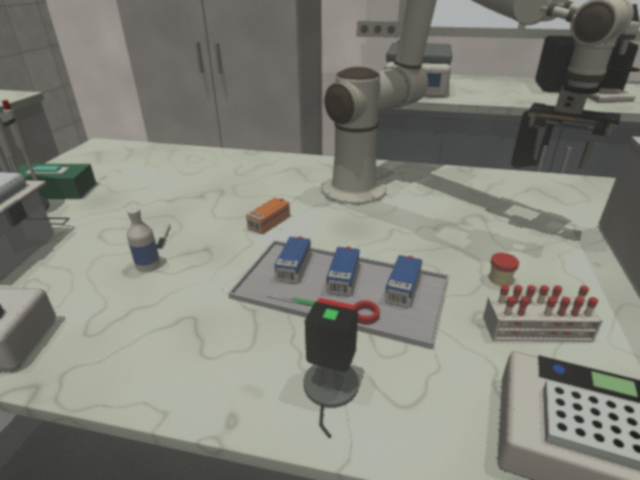

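View pics/side0.png

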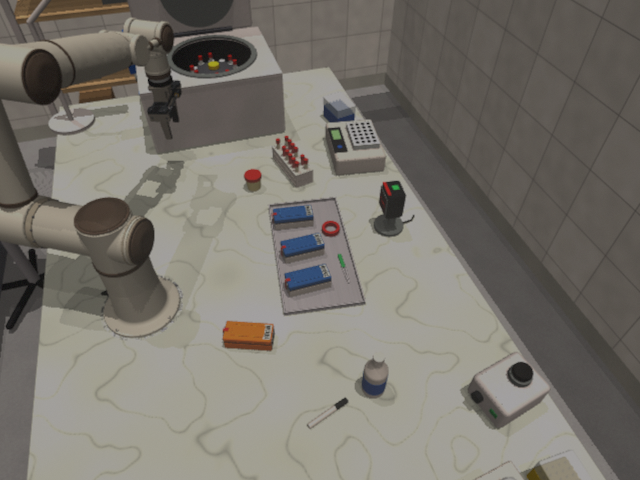

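View pics/wrist0.png

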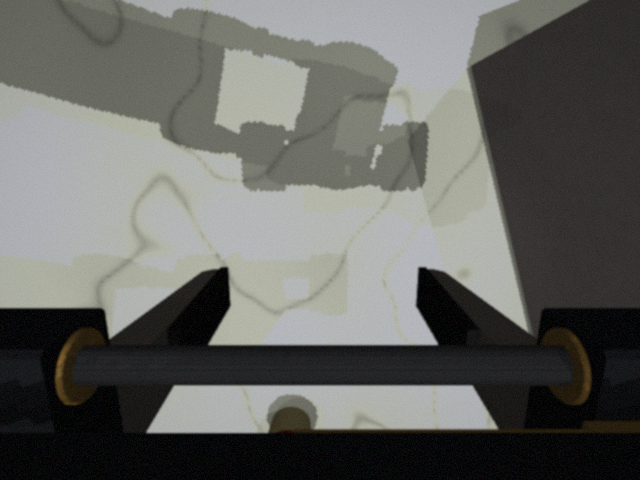

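Three blue cases sit in the tray: side view about (293,215), (302,246) and (307,278). The orange decoy is at (248,335) and the scanner at (392,205). The networks also mark the orange one, so I'll ignore that hit. Next I'll triangulate.

```bash
cat > h.py <<'E'
import numpy as np, cv2
from scipy.spatial.transform import Rotation as Ro
from cell import env
def unproj(p,uv,z):
    K,R,t=[np.array(p[k]) for k in("intrinsics","R","t")]
    uv=np.atleast_2d(uv).astype(float)
    d=(np.linalg.inv(K)@np.c_[uv,np.ones(len(uv))].T).T@R
    c=-R.T@t
    return c+d*((z-c[2])/d[:,2])[:,None]
def proj(p,X):
    K,R,t=[np.array(p[k]) for k in("intrinsics","R","t")]
    x=(K@(R@np.atleast_2d(X).T+t[:,None])).T
    return x[:,:2]/x[:,2:]
def tri(pp,uvs):
    A=[];b=[]
    for p,uv in zip(pp,uvs):
        K,R,t=[np.array(p[k]) for k in("intrinsics","R","t")]
        P=K@np.c_[R,t]
        for i in(0,1):
            r=uv[i]*P[2]-P[i];A.append(r[:3]);b.append(-r[3])
    return np.linalg.lstsq(np.array(A),np.array(b),rcond=None)[0]
def blue(p,lo=(105,120,40),hi=(125,255,255)):
    return cv2.inRange(cv2.cvtColor(p["image"],cv2.COLOR_BGR2HSV),np.array(lo),np.array(hi))
E
python3 - <<'E'
from h import *
ps={n:env.capture(n) for n in("scene","side")}
for n,p in ps.items():
    m=blue(p); N,l,st,c=cv2.connectedComponentsWithStats(m)
    for i in range(1,N):
        if st[i,4]>120:
            ys,xs=np.where(l==i); X=unproj(p,np.c_[xs,ys],0.05)
            r=cv2.minAreaRect((X[:,:2]*1000).astype(np.float32))
            print(n,c[i].round(1),st[i,4],X.mean(0).round(3),[np.round(v,1) for v in r])
    cv2.imwrite(f"pics/{n}_z.png",cv2.resize(p["image"][150:420,180:460] if n=="scene" else p["image"][150:350,220:440],None,fx=2.8 if n=='side' else 2.2,fy=2.8 if n=='side' else 2.2,interpolation=cv2.INTER_CUBIC))
    for t in ["scanner_window","seal_roll","forceps","case_a","cup","tube_rack","tray"]:
        print(t,[(d["xy"],round(d["confidence"],2)) for d in env.regions_of(p,t)])
print(tri([ps["scene"],ps["side"]],[(331,315),(396,187)]))
E
```

```text
scanner_window [([327.6, 353.4], 0.74)]
seal_roll [([370.4, 308.3], 0.76)]
forceps [([292.8, 298.0], 0.53)]
case_a [([267.4, 214.0], 0.97), ([292.9, 261.1], 0.84), ([401.3, 282.6], 0.74)]
cup [([502.3, 267.1], 0.66), ([160.5, 238.5], 0.22)]
tube_rack []
tray [([363.7, 294.7], 0.9), ([298.5, 298.6], 0.18)]
side [290.2 213.1] 360 [0.503 0.196 0.05 ] [array([509.8, 195.7]), array([ 55.4, 123.6]), np.float64(82.0)]
side [299.6 244.1] 440 [0.494 0.053 0.05 ] [array([501.2,  53.7]), array([ 56.1, 124.8]), np.float64(89.9)]
side [304.9 276.5] 528 [ 0.473 -0.076  0.05 ] [array([479. , -74.9]), array([121.8,  55.8]), np.float64(0.2)]
scanner_window [([392.6, 209.2], 0.58)]
seal_roll [([331.7, 226.8], 0.63)]
forceps [([291.7, 217.1], 0.39)]
case_a [([249.8, 336.3], 0.73), ([310.1, 282.4], 0.61), ([302.0, 247.3], 0.58), ([290.1, 218.9], 0.56)]
cup [([255.2, 176.7], 0.75)]
tube_rack [([291.7, 162.8], 0.7)]
tray [([321.3, 263.9], 0.58)]
[0.82010554 0.08882184 0.17195187]
```

```bash
cat >> h.py <<'E'
def down(yaw,flip=False):  # case x axis yaw; tool y=-Z, tool z along case +-y
    x=np.array([np.cos(yaw),np.sin(yaw),0]); y=np.array([0,0,-1.]); 
    if flip: x=-x
    return Ro.from_matrix(np.c_[x,y,np.cross(x,y)])
E
python3 - <<'E'
from h import *
print(Ro.from_quat(env.read_state()["tool_rot"]).as_matrix().round(2))
for f in(0,1):
    print(env.solve_ik([.45,.06,.40],down(0,f).as_quat()))
for yaw in(np.pi/2,-np.pi/2):
  for tilt in(0,-.5,-.9):
    r=Ro.from_euler('y',tilt)*down(yaw)
    print(yaw,tilt,env.solve_ik([.5,.09,.25],r.as_quat()))
E
```

```text
[[ 0.95 -0.    0.33]
 [-0.33 -0.    0.95]
 [-0.   -1.   -0.  ]]
[-1.34726571e-01 -2.04985024e-01  1.54641828e+00 -4.44089210e-16
  1.80015940e+00 -1.70552290e+00]
[-1.34726571e-01 -2.04985024e-01  1.54641828e+00 -4.44089210e-16
  1.80015940e+00  1.43606976e+00]
1.5707963267948966 0 None
1.5707963267948966 -0.5 None
1.5707963267948966 -0.9 [-0.13513183 -0.90171865  2.5183097   0.17834764  0.6370928   2.91337968]
-1.5707963267948966 0 [-6.01619388e-02 -5.30696671e-02  1.69788827e+00 -4.44089210e-16
  1.49677405e+00 -6.01619388e-02]
-1.5707963267948966 -0.5 [-0.09088185 -0.51922337  2.14891438  0.05126786  1.01422953 -0.10690738]
-1.5707963267948966 -0.9 [-0.13513183 -0.90171865  2.5183097   0.17834764  0.6370928  -0.22821297]
```

View pics/side_z.png

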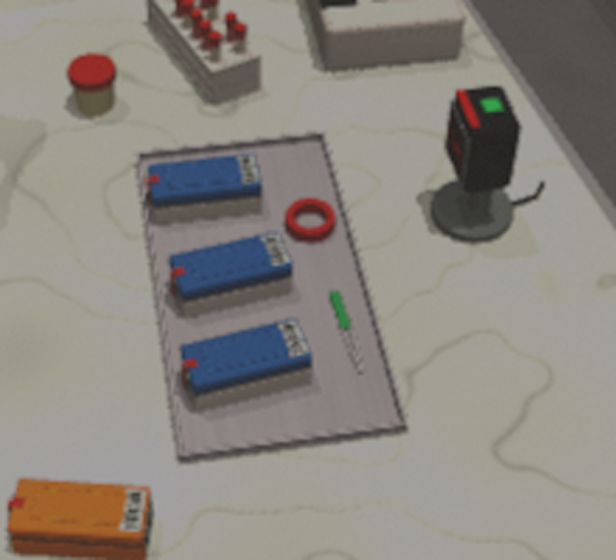

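```bash
python3 - <<'E'
from h import *
r=Ro.from_euler('y',-.25)*down(0,True)
env.move_ptp([.45,.06,.38],r.as_quat())
p=env.capture("wrist"); cv2.imwrite("pics/w1.png",p["image"]); np.save("w1.npy",p,allow_pickle=True)
print(env.read_state()["time"])
for t in [-.6,-.8,-.9,-1.1]:
    for z in(.2,.25,.3):
        r=Ro.from_euler('y',t)*down(0,True)
        print(t,z,env.solve_ik([.48,.07,z],r.as_quat()))
E
```

```text
3.675
-0.6 0.2 [-0.18072788 -0.67986338  2.37436808  0.13441886  0.85920186  1.33303238]
-0.6 0.25 [-0.18072788 -0.71121869  2.29346166  0.1233047   0.97053646  1.35122693]
-0.6 0.3 [-0.18072788 -0.72075718  2.20226971  0.11592465  1.07054902  1.36532273]
-0.8 0.2 [-0.22567439 -0.90460896  2.56599484  0.24925521  0.70851721  1.22125495]
-0.8 0.25 [-0.22567439 -0.93670053  2.48231154  0.22111105  0.82112293  1.26019826]
-0.8 0.3 [-0.22567439 -0.94062995  2.38792604  0.20358672  0.91723668  1.28731637]
-0.9 0.2 None
-0.9 0.25 None
-0.9 0.3 None
-1.1 0.2 None
-1.1 0.25 None
-1.1 0.3 None
```

View pics/w1.png

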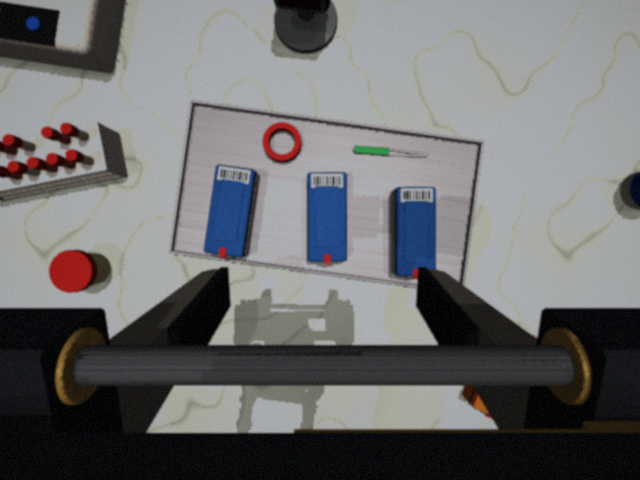

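The wrist view shows three cases with blue lids at about (231,212), (327,217) and (415,231), labels pointing away from the robot. The roll is at (282,142), the forceps at (390,152), and the scanner foot at (305,25). Now a tilted view to see the scanner window.

```bash
python3 - <<'E'
from h import *
p=np.load("w1.npy",allow_pickle=True).item()
m=blue(p,(100,120,30),(125,255,255)); N,l,st,c=cv2.connectedComponentsWithStats(m)
for i in range(1,N):
    if st[i,4]>1000 and st[i,1]>150:
        ys,xs=np.where(l==i); X=unproj(p,np.c_[xs,ys],0.054)
        r=cv2.minAreaRect((X[:,:2]*1000).astype(np.float32))
        print(c[i].round(1),st[i,4],X.mean(0).round(4),[np.round(v,1) for v in r])
pts=unproj(p,[(192,103),(481,143),(173,250),(463,285)],0.016); print("tray rim",pts.round(3))
print("roll",unproj(p,[(282,142)],.014))
r=Ro.from_euler('y',-.8)*down(0,True)
env.move_ptp([.47,.08,.24],r.as_quat())
p=env.capture("wrist"); cv2.imwrite("pics/w2.png",p["image"]); np.save("w2.npy",p,allow_pickle=True)
print(env.read_state()["time"],[(d["xy"],d["confidence"]) for d in env.regions_of(p,"scanner_window")])
E
python3 -c "
import cv2
a=cv2.imread('pics/w1.png')[150:300,180:460];cv2.imwrite('pics/w1z.png',cv2.resize(a,None,fx=2.8,fy=2.8,interpolation=2))"
```

```text
[229.2 216. ] 2920 [0.5009 0.1941 0.054 ] [array([507.8, 193.5]), array([ 57.2, 126.5]), np.float64(81.9)]
[326.5 222.1] 2782 [0.4923 0.0542 0.054 ] [array([500.3,  54.2]), array([125.2,  53.3]), np.float64(0.0)]
[413.8 235.4] 2840 [ 0.4732 -0.0714  0.054 ] [array([478.8, -72.3]), array([ 56.1, 125.1]), np.float64(89.9)]
tray rim [[ 0.678  0.262  0.016]
 [ 0.616 -0.185  0.016]
 [ 0.451  0.29   0.016]
 [ 0.397 -0.156  0.016]]
roll [[0.61824438 0.12273272 0.014     ]]Traceback (most recent call last):
  File "<stdin>", line 12, in <module>
cell.MotionError: the arm cannot take that pose within its joint ranges
```

View pics/w1z.png

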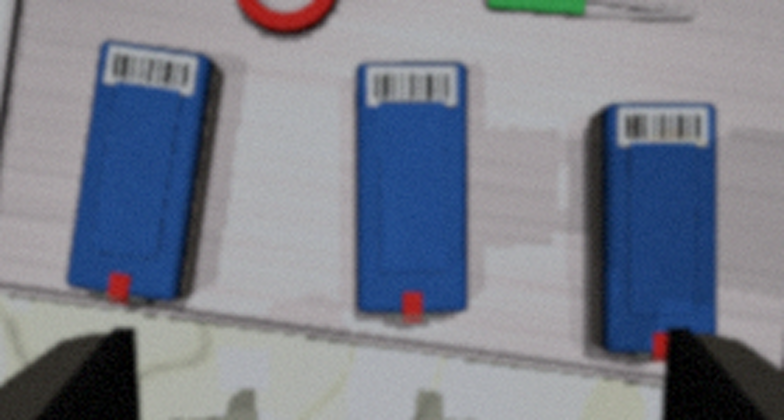

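```bash
python3 - <<'E'
from h import *
r=Ro.from_euler('y',-.75)*down(0,True)
env.move_ptp([.48,.07,.25],r.as_quat())
p=env.capture("wrist"); cv2.imwrite("pics/w2.png",p["image"]); np.save("w2.npy",p,allow_pickle=True)
print(env.read_state()["time"],[(d["xy"],d["confidence"]) for d in env.regions_of(p,"scanner_window")])
E
```

```text
4.4333 [([308.6, 93.3], 0.63)]
```

View pics/w2.png

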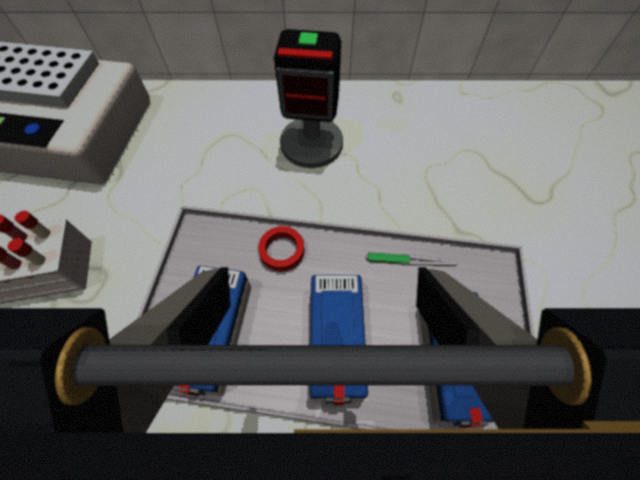

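The window is clearly visible at about (307,95), with the red strip at (305,53) and the foot at (312,143). Zooming in to get its corners.

```bash
python3 - <<'E'
import cv2,numpy as np
a=cv2.imread('pics/w2.png')[20:175,255:365]
a=np.clip(a.astype(float)*1.8,0,255).astype('uint8')
a=cv2.resize(a,None,fx=5,fy=5,interpolation=2)
for i in range(0,155,20): cv2.putText(a,str(20+i),(0,i*5+5),0,.4,(0,0,255)); cv2.line(a,(0,i*5),(8,i*5),(0,0,255))
for i in range(0,110,10): cv2.putText(a,str(255+i),(i*5,765),0,.4,(0,0,255)); cv2.line(a,(i*5,0),(i*5,8),(0,0,255))
cv2.imwrite('pics/w2z.png',a[:600])
E
```

```text
(no output)
```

View pics/w2z.png

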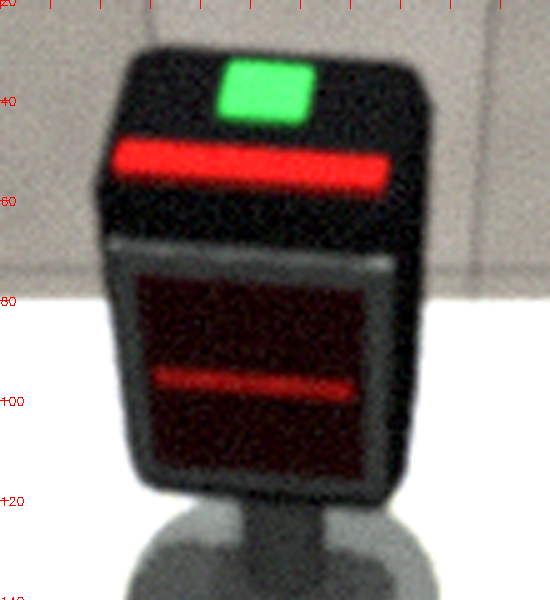

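```bash
python3 - <<'E'
from h import *
from scipy.optimize import least_squares
p=np.load("w2.npy",allow_pickle=True).item()
uv=np.array([(282.4,75),(328.4,78),(327.6,116),(283.6,113),(305.6,96.8)])
print("cam",-(np.array(p["R"]).T@p["t"]))
print("foot",unproj(p,[(312,143)],.006))
def pts(q):
    x,y,a,h=q; d=np.array([-np.sin(a),np.cos(a),0]);c=np.array([x,y,.12]);Z=np.array([0,0,h/2])
    return np.array([c+d*.028+Z,c-d*.028+Z,c-d*.028-Z,c+d*.028-Z,c])
s=least_squares(lambda q:(proj(p,pts(q))-uv).ravel(),[.76,.09,0,.05])
print(s.x,s.fun.round(2)); J=np.linalg.inv(s.jac.T@s.jac); print(np.sqrt(np.diag(J))*.5)
# foot ellipse
im=p["image"]; hsv=cv2.cvtColor(im,cv2.COLOR_BGR2HSV)
m=(im.max(2)<110).astype(np.uint8); m[:125]=0;m[180:]=0;m[:,:270]=0;m[:,355:]=0
ys,xs=np.where(m); X=unproj(p,np.c_[xs,ys],.01)
(cx,cy),r=cv2.minEnclosingCircle((X[:,:2]*1000).astype(np.float32));print("circ",cx,cy,r,len(xs))
# scene/side reprojections of the model
for n in("scene","side"):
    q=env.capture(n); print(n,proj(q,pts(s.x))[[0,1,4]].round(1))
E
```

```text
cam [0.39550908 0.06970786 0.43920571]
foot [[0.80794977 0.08596847 0.006     ]]
[ 0.77766798  0.09094566 -0.09312029  0.05792456] [-1.08  0.16 -0.4   0.11 -0.21 -0.09  1.91  0.07 -0.05 -0.21]
[0.00041338 0.00028118 0.01625699 0.00075851]
circ 798.579833984375 89.59648132324219 59.82150650024414 2395
scene [[352.7 312.6]
 [320.9 306. ]
 [336.4 322. ]]
side [[379.6 188.8]
 [384.9 200.4]
 [381.3 201.3]]
```

```bash
python3 - <<'E'
from h import *
p=np.load("w2.npy",allow_pickle=True).item(); im=p["image"].astype(float)
red=im[:,:,2]-im[:,:,:2].mean(2)
def line(r0,r1,u0,u1,name,z,w):
    us=np.arange(u0,u1); rows=np.arange(r0,r1); W=w[r0:r1,u0:u1]; v=(W*rows[:,None]).sum(0)/W.sum(0)
    k=np.polyfit(us,v,1); e=np.array([(u,np.polyval(k,u)) for u in(u0,u1)])
    X=unproj(p,e,z); d=X[0]-X[1]; print(name,k.round(4),np.std(v-np.polyval(k,us)).round(3),"yaw deg",np.degrees(np.arctan2(-d[0],d[1])).round(2),X.mean(0).round(4),np.linalg.norm(d).round(4))
W=np.clip(red-20,0,None)
line(44,62,281,330,"strip",.17,W)
line(88,104,288,324,"scan",.12,np.clip(red-35,0,None))
# window frame top edge gradient (bright frame line), bottom of the window
g=np.abs(np.diff(cv2.GaussianBlur(im.mean(2),(3,3),0),axis=0)); 
gp=np.clip(np.diff(im.mean(2),axis=0),0,None)
line(106,119,288,322,"wbot",.092,np.clip(gp-6,0,None)+1e-6)
line(63,75,281,328,"ftop",.155,np.clip(gp-6,0,None)+1e-6)
# strip ends
m=(red>60); m[:40]=0;m[65:]=0; m[:,:270]=0;m[:,345:]=0
ys,xs=np.where(m);print(xs.min(),xs.max(), ys.min(),ys.max())
# top face strip back edge / green patch sides
E
```

```text
strip [ 0.0697 31.3352] 0.04 yaw deg -6.18 [0.7923 0.0895 0.17  ] 0.0574
scan [ 0.0772 72.7182] 0.097 yaw deg -6.29 [0.7781 0.0904 0.12  ] 0.0458
wbot [-1.202000e-01  1.513521e+02] 1.208 yaw deg 9.76 [0.7763 0.0926 0.092 ] 0.0455
ftop [ 0.0713 46.4792] 0.367 yaw deg -6.13 [0.7849 0.0911 0.155 ] 0.0563
278 332 48 58
```

The scanner window is at (0.778, 0.091, 0.12) with yaw −6.2°. Three level edges agree on the yaw, and the foot position fits too. Next I'll lift and shake the middle case, reading the wrist moment after each stroke. A loose vial should shift it by up to about 0.1 N·m.

```bash
cat >> h.py <<'E'
C={"a":(.508,.1935,np.radians(-8.1)),"b":(.5003,.0542,0.),"c":(.4788,-.0718,0.)}
ZG=.015; ZL=.135
def pick(k):
    x,y,a=C[k]; q=down(a,True).as_quat()
    env.set_gripper(.092)
    env.move_ptp([x,y,.11],q); env.move_linear([x,y,ZG],q,v=.12)
    env.set_gripper(.03,squeeze=45); 
    s=env.read_state(); print("grip",s["grip_width"],s["position"].round(4),"F",s["contact_force"].round(2))
    env.move_linear([x,y,ZL],q,v=.15); env.sleep(.2); s=env.read_state(); print("up",s["grip_width"],"F",s["contact_force"].round(2),"T",s["torque"].round(3),s["time"])
def shake(k,n=3,L=.05,v=.32):
    x,y,a=C[k]; q=down(a,True).as_quat(); d=np.array([np.cos(a),np.sin(a),0]); c=np.array([x,y,ZL])
    for i in range(2*n):
        sg=1 if i%2==0 else -1
        env.move_linear(c+sg*L*d,q,v=v if i else v/2)
        if i>=2*n-4:
            env.sleep(.25); T=[];F=[]
            for _ in range(4): s=env.read_state();T.append(s["torque"]);F.append(s["contact_force"]);env.sleep(.02)
            print(sg,"T",np.mean(T,0).round(3),"F",np.mean(F,0).round(2),"w",round(s["grip_width"],4))
    env.move_linear(c,q,v=.15); print("t",env.read_state()["time"])
def place(k):
    x,y,a=C[k]; q=down(a,True).as_quat()
    env.move_linear([x,y,ZG+.012],q,v=.15)
    hit=env.move_linear([x,y,ZG-.004],q,v=.03,until_force=2.5)
    s=env.read_state(); print("place",hit,s["position"].round(4),s["contact_force"].round(2))
    env.set_gripper(.088); env.move_linear([x,y,.11],q,v=.2); print("t",env.read_state()["time"])
E
python3 - <<'E'
from h import *
pick("b")
p=env.capture("wrist"); cv2.imwrite("pics/w3.png",p["image"])
E
```

```text
grip 0.05766863096112011 [0.5004 0.0543 0.0152] F [-0.09  0.1   1.2 ]
up 0.0573424652762229 F [ 0.48 -0.5  -5.76] T [ 0.052  0.192 -0.02 ] 8.55
```

View pics/w3.png

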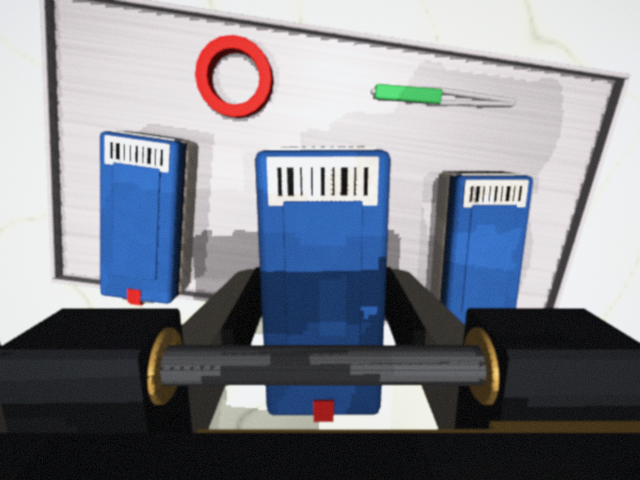

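The middle case is held cleanly and level, with its label at (322,180) and the neighbours undisturbed. Now the shake.

```bash
python3 - <<'E'
from h import *
shake("b")
p=env.capture("wrist"); cv2.imwrite("pics/w4.png",p["image"])
E
```

```text
1 T [ 0.028  0.188 -0.006] F [-0.15 -0.18 -4.51] w 0.0577
-1 T [ 0.007  0.134 -0.001] F [ 0.11  0.24 -4.85] w 0.0576
1 T [-0.009  0.173 -0.005] F [ 0.09 -0.01 -5.23] w 0.0573
-1 T [-0.005  0.155  0.006] F [-0.37  0.05 -4.66] w 0.0574
t 13.125
```

```bash
cat >> h.py <<'E'
def avg(n=30,dt=.01):
    T=[]
    for _ in range(n): s=env.read_state();T.append(np.r_[s["torque"],s["contact_force"]]);env.sleep(dt)
    T=np.array(T); return T.mean(0),T.std(0)
def shake2(k,n=2,L=.05,v=.38):
    x,y,a=C[k]; q=down(a,True).as_quat(); d=np.array([np.cos(a),np.sin(a),0]); c=np.array([x,y,ZL])
    env.move_linear(c-L*d,q,v=v/2); r=[]
    for i in range(2*n):
        sg=1 if i%2==0 else -1
        env.move_linear(c+sg*L*d,q,v=v); env.sleep(.2)
        m,sd=avg(); r.append(m[1]); print(sg,"T",m[:3].round(3),"sd",sd[:3].round(3),"F",m[3:].round(2))
    r=np.array(r); print("DIFF",(r[::2]-r[1::2]).round(4))
    env.move_linear(c,q,v=.15); print("t",env.read_state()["time"])
E
python3 - <<'E'
from h import *
t=env.read_state()["time"]; print(t)
shake2("b")
E
```

```text
13.175
1 T [-0.011  0.157  0.007] sd [0.028 0.03  0.028] F [ 0.06 -0.04 -5.02]
-1 T [ 0.002  0.157 -0.01 ] sd [0.034 0.027 0.033] F [ 0.02 -0.1  -5.19]
1 T [-0.008  0.156 -0.009] sd [0.033 0.026 0.028] F [ 0.16 -0.14 -4.98]
-1 T [-0.008  0.159  0.003] sd [0.024 0.03  0.03 ] F [-0.19  0.04 -4.83]
DIFF [-0.0007 -0.0027]
t 17.575
```

The difference is about 0 ± 0.007 N·m where a loose vial would give about 0.1, so the middle case is silent. I'll put it back and test the next one.

```bash
python3 - <<'E'
from h import *
place("b"); pick("a"); shake2("a")
p=env.capture("wrist"); cv2.imwrite("pics/w5.png",p["image"])
E
```

```text
place True [0.5008 0.0541 0.015 ] [0.55 0.54 4.01]
t 20.125
grip 0.057362802963090195 [0.5083 0.194  0.0153] F [-0.06  2.45  1.81]
up 0.057060786284618296 F [-0.16 -0.2  -4.27] T [ 0.031  0.16  -0.019] 23.7167
1 T [ 0.001  0.155 -0.005] sd [0.023 0.03  0.032] F [ 0.04 -0.05 -3.88]
-1 T [ 0.014  0.158 -0.006] sd [0.028 0.027 0.024] F [-0.04  0.12 -3.98]
1 T [-0.006  0.152 -0.005] sd [0.022 0.026 0.031] F [-0.12 -0.02 -3.91]
-1 T [0.012 0.151 0.002] sd [0.032 0.028 0.025] F [ 0.06 -0.15 -4.04]
DIFF [-0.0032  0.0007]
t 28.0833
```

View pics/w5.png

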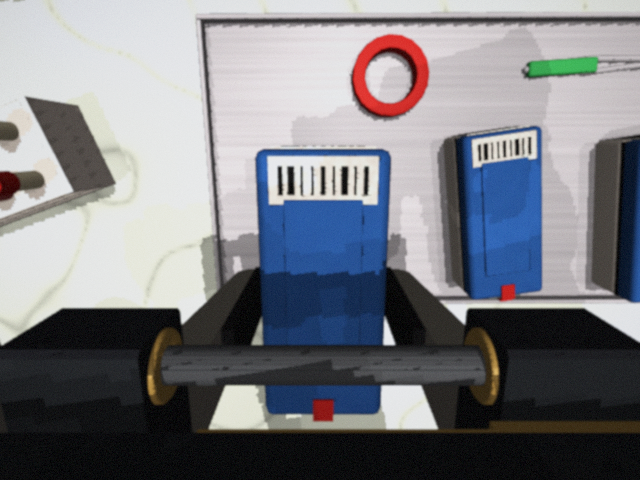

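The left case is silent as well, and the middle one is back flat on the tray. Now the right case, which should give a clear positive.

```bash
python3 - <<'E'
from h import *
place("a")
x,y,a=C["a"]; env.move_linear([x,y,.14],None,v=.2)
pick("c"); shake2("c")
p=env.capture("wrist"); cv2.imwrite("pics/w6.png",p["image"])
p=env.capture("side"); cv2.imwrite("pics/s6.png",p["image"])
E
```

```text
place True [0.5085 0.1935 0.0152] [-0.04  0.63  2.75]
t 30.6833
grip 0.05752717571823343 [ 0.479  -0.0723  0.0153] F [-0.61 -2.7   2.2 ]
up 0.05732013010564522 F [ 0.06 -1.12 -4.03] T [-0.046  0.174  0.028] 35.0
1 T [-0.005  0.218 -0.004] sd [0.03  0.025 0.028] F [-0.1   0.19 -4.04]
-1 T [-0.003  0.109 -0.007] sd [0.031 0.033 0.033] F [ 0.01 -0.04 -4.04]
1 T [ 0.002  0.21  -0.006] sd [0.031 0.026 0.025] F [-0.09  0.09 -4.  ]
-1 T [-0.013  0.118 -0.   ] sd [0.03  0.028 0.026] F [ 0.23  0.08 -4.26]
DIFF [0.1086 0.092 ]
t 39.4
```

View pics/w6.png

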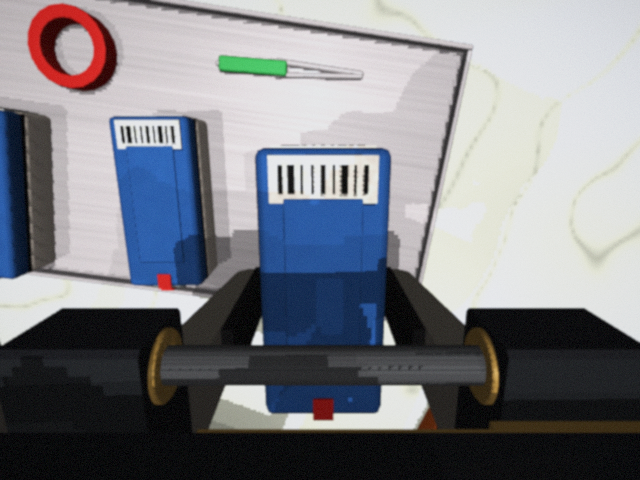

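View pics/s6.png

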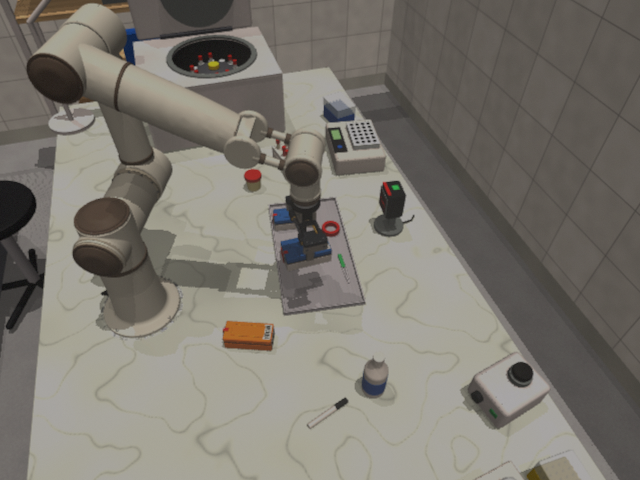

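The right case rattles: 0.10 N·m swing, as predicted, against about 0 for the others. Before presenting it, I'll measure how the case sits in the hand.

```bash
python3 - <<'E'
from h import *
p=env.capture("wrist"); s=env.read_state(); P=s["position"]; print(P,s["time"])
im=p["image"]; z=P[2]+.0137+.025
m=blue(p,(100,100,30),(125,255,255)); cv2.imwrite("pics/m.png",m)
# front edge: per column topmost blue in held case
cols=np.arange(270,380,5); rows=[np.where(m[130:200,c])[0].min()+130 for c in cols]
X=unproj(p,np.c_[cols,rows],z); print("front",rows[::4],(X-P)[:, :2].mean(0).round(4),np.polyfit(X[:,1],X[:,0],1))
# rear edge
rows=[np.where(m[390:430,c])[0].max()+390 for c in (275,285,295,305,340,350,360,370)]
X=unproj(p,np.c_[(275,285,295,305,340,350,360,370),rows],z); print("rear",rows,(X-P)[:,:2].mean(0).round(4))
for r in(215,240,260):
    c=np.where(m[r,230:420])[0]+230; X=unproj(p,[(c.min(),r),(c.max(),r)],z); print(r,c.min(),c.max(),(X-P)[:,:2].round(4).tolist())
R=Ro.from_quat(s["tool_rot"]).as_matrix(); print(R.round(4).tolist())
E
```

```text
[ 0.47785307 -0.07164347  0.13474079] 39.55
front [np.int64(149), np.int64(149), np.int64(149), np.int64(149), np.int64(149), np.int64(149)] [ 0.0652 -0.0005] [4.83385156e-04 5.43049432e-01]
rear [np.int64(412), np.int64(411), np.int64(411), np.int64(411), np.int64(411), np.int64(411), np.int64(411), np.int64(411)] [-0.06   -0.0004]
215 259 387 [[0.0377, 0.0267], [0.0377, -0.028]]
240 259 386 [[0.0267, 0.0272], [0.0267, -0.028]]
260 260 385 [[0.0176, 0.0271], [0.0176, -0.028]]
[[-1.0, -0.001, -0.0001], [0.0001, 0.0003, -1.0], [0.001, -1.0, -0.0003]]
```

```bash
cat >> h.py <<'E'
WX,WY,WA=.778,.0907,np.radians(-6.2)
def present(gap):
    d=np.array([np.cos(WA),np.sin(WA),0]); return np.array([WX,WY,.1063])-(gap+.0665)*d
E
python3 - <<'E'
from h import *
q=down(WA,True).as_quat(); a=present(.15); a[2]=.135
env.move_ptp(a,q); env.move_linear(present(.10),q,v=.1); env.move_linear(present(.05),q,v=.06); env.sleep(.3)
s=env.read_state(); print(s["position"],present(.05),s["time"],s["contact_force"])
for n in("wrist","side","scene"):
    p=env.capture(n); cv2.imwrite(f"pics/f_{n}.png",p["image"]); np.save(f"f_{n}.npy",p,allow_pickle=True)
a=cv2.imread("pics/f_side.png")[150:270,320:440]; b=cv2.imread("pics/f_scene.png")[270:390,270:390]
cv2.imwrite("pics/f_z.png",np.hstack([cv2.resize(v,(400,400),interpolation=2) for v in(a,b)]))
E
```

```text
[0.66202471 0.10336904 0.10635989] [0.66218141 0.10328192 0.1063    ] 42.3917 [-0.37427129  0.66134892 -3.88835118]
```

View pics/f_wrist.png

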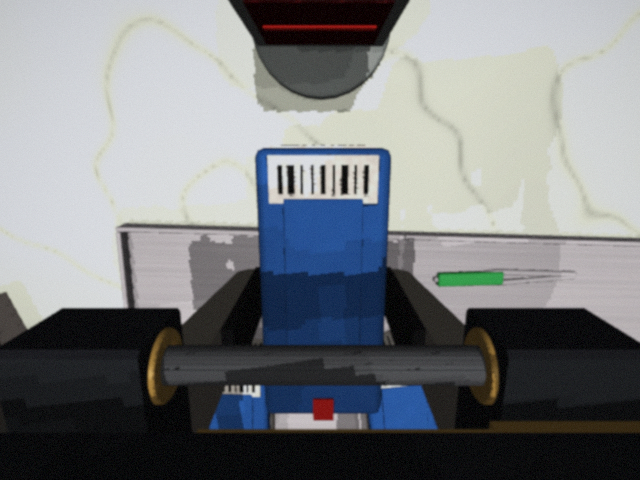

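View pics/f_side.png

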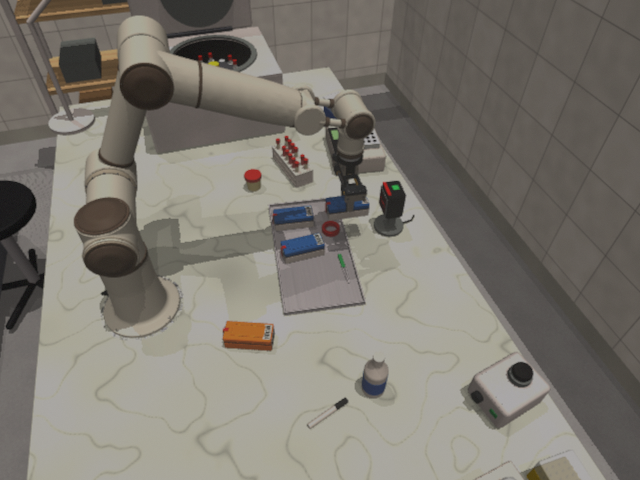

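View pics/f_z.png

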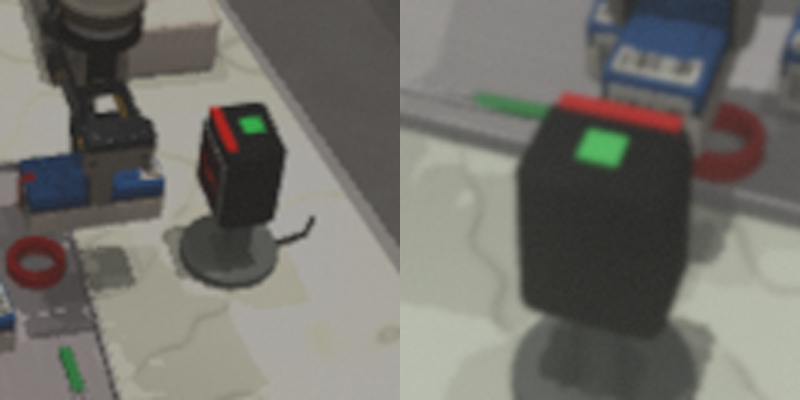

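The wrist view shows the scan line at row 28 (columns 263–377), level and centred over the label (259–388). That gives a second, close-range measurement of the window, so I'll use it.

```bash
python3 - <<'E'
from h import *
p=np.load("f_wrist.npy",allow_pickle=True).item(); im=p["image"].astype(float)
red=np.clip(im[:,:,2]-im[:,:,:2].mean(2)-40,0,None)
us=np.arange(268,373); W=red[20:36,268:373]; v=(W*np.arange(20,36)[:,None]).sum(0)/W.sum(0); k=np.polyfit(us,v,1)
xs=np.where(red[20:36].max(0)>30)[0]; xs=xs[(xs>240)&(xs<400)]; print(xs.min(),xs.max(),k)
e=[(u,np.polyval(k,u)) for u in(xs.min()-.5,xs.max()+.5)]
X=unproj(p,e,.12); d=X[0]-X[1]; c=X.mean(0)
print("line",X.round(4),"centre",c,"len",np.linalg.norm(d),"yaw",np.degrees(np.arctan2(-d[0],d[1])))
s=env.read_state(); P=s["position"]; z=P[2]+.0387
m=blue(p,(100,100,30),(125,255,255)); m[:140]=0
R=Ro.from_quat(s["tool_rot"]).as_matrix(); ax=-R[:,0]; print("case axis",ax.round(4))
cols=np.arange(270,380,5); rows=[np.where(m[140:200,cc])[0].min()+140-.5 for cc in cols]
F=unproj(p,np.c_[cols,rows],z).mean(0)
for r in (220,250):
    cc=np.where(m[r,230:420])[0]+230; M=unproj(p,[(cc.min()-.5,r),(cc.max()+.5,r)],z).mean(0); print("mid lateral vs TCP",np.dot(M-P,[-ax[1],ax[0],0]))
l=P+ax*np.dot(F-P,ax); print("label est",l, np.dot(F-P,ax))
n=np.array([np.cos(WA),np.sin(WA),0]); w=c-l; print("gap",w@n,"lat",w@np.array([-n[1],n[0],0]))
E
```

```text
263 376 [7.87847173e-04 2.62243531e+01]
line [[0.782  0.1164 0.12  ]
 [0.7765 0.0663 0.12  ]] centre [0.77923194 0.09134545 0.12      ] len 0.05040721266472406 yaw -6.245285903583534
case axis [ 0.9942 -0.108  -0.    ]
mid lateral vs TCP -0.000716261883059862
mid lateral vs TCP -0.0007119498184814053
label est [0.72711106 0.09623992 0.10634201] 0.06537847325966069
gap 0.052344629623403006 lat 0.0007631745913940994
```

The close-range check gives a gap of about 51–52 mm, about 1 mm sideways error, yaw agreement within 0.1°, and a level case. The other two cases lie flat on the tray and nothing else has moved. Handing in.

```bash
python3 - <<'E'
from h import *
s=env.read_state(); print(s["time"],s["grip_width"]); env.job_done()
E
```

```text
42.5417 0.05745497808748229
the job is handed in; nothing more can be done
```

The rattling case is the right-hand one (case c in my notes). I handed in at 42.5 s with the arm holding it in front of the scanner.

- **Finding it:** I lifted each case and shook it lengthwise with the lid up, reading how the moment at the wrist changed between stroke ends. The middle and left cases changed by no more than 0.003 N·m, so they are silent. Both went back flat on the tray where they came from. The right case swung by 0.09–0.11 N·m, close to what a loose vial should give.
- **Presentation:** the case is held level, with its centre estimated at 120 mm above the bench from the grip height. The last wrist picture put the label 51–52 mm from the window, about 1 mm off centre sideways. The case and window line up to within about 0.1° of yaw.
- **Other things:** the scanner was not touched. In the last side picture nothing else looked moved; I judged that by eye and did not measure it.
- **Checks that disagreed:** the first, shorter shake of the middle case was too noisy to decide (0.02–0.05 N·m), so I repeated it with longer averaging. The two measurements of the window position differ by about 1.4 mm, within the camera calibration.

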